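# Blank off the sloped outlet of a valve test station

## Robot

A 6-joint arm with a two-finger parallel gripper is mounted at the origin on the work surface. World frame = base frame: x ahead of the robot, y to its left, z up, the work surface at z = 0. Lengths are in m, angles in rad, forces in N, time in s.
With the tool pointing down it reaches from about 0.2 to 0.875 m from the base axis. Payload 3.4 kg.
Tool frame: the origin (TCP) lies between the finger pads; the fingertips stand 11 mm ahead of it and the grasp point (between the pads) lies 8 mm behind it; z points along the fingers, y is the line along which they close (so a half turn about z gives the same grasp; the last joint's range is limited). The gripper opens to 94 mm and grips with 3 to 60 N. Pads are 16 mm wide; open, the fingers measure 119 mm over their backs; the gripper's body (75 mm by 177 mm) begins 78 mm behind the grasp point.
Start: joints at [-1.384, 0.276, 1.505, -0, 1.361, -0.121], TCP at [0.174, -0.548, 0.216] pointing down, gripper open.
Joint ranges: [-2.89, 2.89], [-0.75, 2.08], [0.22, 2.7], [-1.18, 4.32], [0.11, 2.71], [-2.7, 2.7]. Speed limits (rad/s): [2.57, 2.57, 3.14, 3.14, 3.14, 3.14].

## Interface

Orientations are given as a rotation vector (axis times angle).
In Python, from rig import observe, grab_frame, job_done gives the robot as it stands. The module is installed in compiled form; this text tells all that it offers.
- The arm moves only by the tool carry_out, never from a script. Its argument "moves" is one flat list of numbers, 5 for each row, row after row: the shift along the tool's x, y, z in units of 30 mm (1.0 is 30 mm), then the turn about the tool's z in units of 5 degrees (1.0 is 5 degrees), then the finger opening in mm, from 0 to 94. In form: [x, y, z, turn, claw, x, y, z, turn, claw, ...]. A call has exactly 10 rows; each row shifts and turns the commanded pose from where the row before left it, along the tool's axes as they then stand; what a row does not reach is not made up. A row lasts 1/12 s, in which the tool goes at most 41.7 mm and 7.16 degrees, less where a joint would pass 70% of its speed; a pose out of reach is approached as far as the arm can. A call is refused whole if a number of a shift passes 1 or a number of a turn 1, either way. A call with a gripper value outside its range is refused whole. The fingers move at their own pace and stop on an object; "squeeze" is the grip in N (left out, the last holds). Time passes only in rows, so rows that do not move let the fingers close, or fill a call up. It gives the time, the measured TCP pose, the force, the opening and the grip force at its end, in the units of the state.
- observe(): the state, without advancing time (a new reading comes with each control period).
- grab_frame(name): name is "side" or "top" or "wrist"; returns a dict with "frame" (384x512x3 uint8, red, green, blue), "intrinsics" (3x3 intrinsics, pixels), "origin" and "attitude" of the camera in the world. Camera axes: x right, y down, z forward; pixel columns grow to the right and rows downward; lengths in m; the calibration is good to about 2 mm. The wrist camera is an equidistant fisheye: a pixel r from the principal point sees the ray r / f radians off the axis. A picture is of the moment at which its call begins. There is no depth.
- job_done(): hands the job in; it is judged then, once.
The state is a dict: "time": time; "q": joint angles; "dq": joint speeds; "joint_torque": joint torques, N m; "tool_pos": TCP position; "eef_rot": TCP orientation; "force": force on the tool from outside, world axes, zero at the start; "ft_torque": the same for the moment, N m; "finger_gap": opening from 0.0 (shut) to 1.0 (fully open); "gripper_force": force on a finger pad.
Only numpy, scipy, OpenCV 4.12 (cv2) and the standard library are available. Lean on these libraries where they do the work, as an engineer would, in place of code of your own. Each camera call takes 0.05 s, during which the arm holds its last target. There are 200 camera calls.

## Task

Slide the brass valve, narrow stem first, into the round socket of the test station until it is fully home, and let go of it. Then take the square steel blanking plate by its upright grip, tilt it to match the sloped outlet seat beside the socket and press it flush and centred on that seat, pushing the sprung seat about half-way down its 12 mm travel. Finish while still gripping the plate and pressing it there, and leave the other things on the bench where they are.

Things in the scene. Friction and masses are not known exactly. Their poses are not given: they have to be found in the camera images.
- valve: plain brass valve cartridge standing upright on its stem, about 0.25 kg: stem 26 mm diameter and 30 mm long with a 3 mm chamfer at its foot, then a round body 32 mm diameter from 30 to 75 mm height, with a flat shoulder where they meet. Origin: centre of the stem's foot; z up along the valve's axis.
- plate: square steel blanking plate 84 x 84 x 8 mm lying flat on the bench, about 0.3 kg, with an upright flat grip fixed in the middle of its top: 40 mm long (along the plate's x), 12 mm thick (along y), rising from 8 to 48 mm above the underside. Origin: centre of the underside (the sealing side); z points up out of the grip side.
- station: fixed test station: steel base 130 (x) x 250 (y) x 15 mm, with a 62 x 62 mm aluminium socket block, 65 mm high over the bench, 70 mm to its -y side, and the tilting outlet between two cheeks (92 mm over their outsides, 75 mm high) 70 mm to its +y side. Origin: centre of the base's underside; z up. The side whence the outlet is approached is -x.
- socket_mouth (a point): centre of the round socket's mouth, on the flat top of the socket block, 65 mm above the bench; z up. The hole is 28 mm diameter and 36 mm deep with a 2 mm chamfer; the valve is home when its shoulder rests on the block (its foot 30 mm below this point).
- seat_face (a point): centre of the sloped outlet seat's flat face, a 56 x 56 mm aluminium block with a dark round port, about 100 mm above the bench. z: outward normal, leaning from vertical towards the station's -x (the robot) by 14 to 34 degrees, different each time but rigid. y: level, the station's y. Pressed, the face moves in along -z on a spring; this point moves with it.
- seat (a joint): how far the sprung outlet seat is pressed in along its own normal: 0 free, 0.012 m bottomed. It needs about 4 N to start moving and 1 N more for each mm (about 10 N half-way); the plate's weight alone does not move it.
- elbow: bystander, to be left alone: brass elbow fitting, 28 mm wide, 45 mm tall with a sideways branch. Origin: underside centre.
- nipple: bystander, to be left alone: small stepped brass nipple standing up, 30 mm wide, 36 mm tall, shorter than the valve. Origin: underside centre.
- wrench: bystander, to be left alone: steel spanner lying flat. Origin: the tool's origin, mid underside.
- cup: bystander, to be left alone: small plastic cup, 76 mm wide, 80 mm tall. Origin: underside centre.
- carton: bystander, to be left alone: small cardboard carton 100 x 70 x 60. Origin: underside centre.
- slab: bystander, to be left alone: flat black phone-like slab 150 x 72 x 9. Origin: underside centre.
- cap: bystander, to be left alone: round plastic cap 36 mm wide, 22 mm tall. Origin: underside centre.
Mind the look-alikes: they are no part of the job. What is shaped like the valve but green is not meant. Several things have the shape of the plate; the one meant has the colours described above.

How it is judged:
By the outcome, as a careful person would: the job done as asked, in the order asked, and still so for the second after the job is handed in, while the arm keeps its last pose, push and grip.
It also fails if it takes over 54 s, if anything falls off the work surface, if the arm or the gripper's body presses on something with over 40 N, if the wrist force passes 120 N, or if a joint passes its speed limit or range.

## Working session

There is one attempt and no reset: what is moved stays moved. The work goes in short steps, Python scripts to look and compute and a tool call to move; the robot and the scene stay as the last step left them, time stands still between calls to the robot, and variables do not carry over. Pictures are saved under pics/ and viewed, at most 10 in all, crops included, and the job is handed in when it is done.

Besides the shell and the picture viewer there is one more tool, called after "Call:" by a JSON object that holds its "method" and its "body", one argument or row to a line. carry_out: Moves the arm, as the interface text tells. Its arguments: {"type":"object","properties":{"moves":{"type":"array","items":{"type":"number"}},"squeeze":{"type":"number"}},"required":["moves"]}

```bash
mkdir -p pics
python3 - <<'E'
from rig import *
import cv2,pickle
s=observe();print({k:s[k] for k in('time','tool_pos','eef_rot','force','finger_gap')})
for n in('side','top','wrist'):
    f=grab_frame(n);pickle.dump(f,open(n+'0.pkl','wb'));cv2.imwrite(f'pics/{n}0.png',f['frame'][:,:,::-1]);print(n,f['intrinsics'],f['origin'],f['attitude'])
E
```

```text
{'time': 0.0, 'tool_pos': array([ 0.1741055 , -0.54744425,  0.21562933]), 'eef_rot': array([-3.10271385e+00, -4.81291360e-01,  6.07161218e-05]), 'force': array([ 0.27866049, -0.48419973, -0.66741252]), 'finger_gap': 1.001634539963569}
side [[426.93841049   0.         260.13273565]
 [  0.         426.93841049 187.5739139 ]
 [  0.           0.           1.        ]] [ 0.49923819 -0.89552797  1.00598069] [-2.3407956   0.11355477 -0.02356172]
top [[371.45845707   0.         256.48798667]
 [  0.         371.45845707 187.08387574]
 [  0.           0.           1.        ]] [0.44742725 0.01181277 1.17819496] [-2.14206857  2.17606166 -0.10455746]
wrist [[297.31863964   0.         258.77719891]
 [  0.         297.31863964 194.0676253 ]
 [  0.           0.           1.        ]] [ 0.24450043 -0.5265653   0.38405015] [ 2.36202742 -1.72763938 -0.22681917]
```

View pics/top0.png

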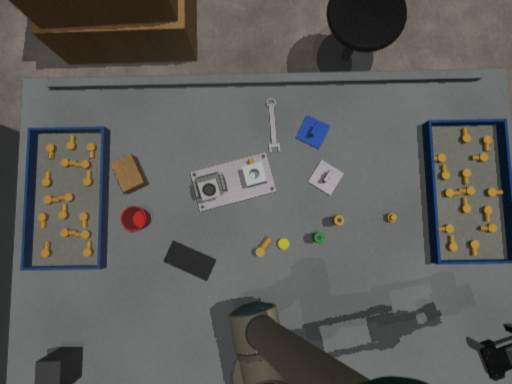

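View pics/side0.png

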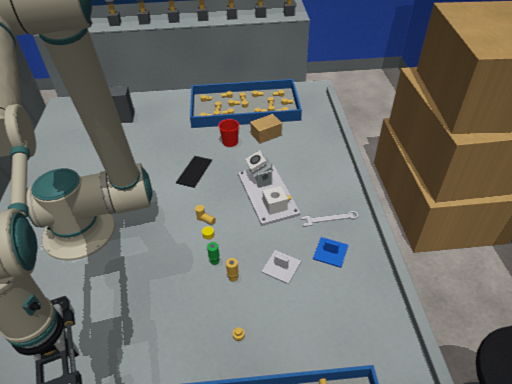

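```bash
cat > h.py <<'E'
import numpy as np,cv2,pickle
from scipy.spatial.transform import Rotation as R
from scipy.optimize import least_squares
def load(n): return pickle.load(open(n+'.pkl','rb'))
def proj(f,P,fish=False):
    p=(np.atleast_2d(P)-f['origin'])@R.from_rotvec(f['attitude']).as_matrix();K=f['intrinsics']
    if fish:
        r=np.hypot(p[:,0],p[:,1])+1e-12;th=np.arctan2(r,p[:,2]);q=p[:,:2]/r[:,None]*th[:,None]
    else: q=p[:,:2]/p[:,2:]
    return q*[K[0,0],K[1,1]]+K[:2,2]
def ray(f,uv,fish=False):
    K=f['intrinsics'];q=(np.array(uv,float)-K[:2,2])/K[0,0]
    if fish:
        t=np.hypot(*q);d=np.r_[q/t*np.sin(t),np.cos(t)]
    else: d=np.r_[q,1]
    d=R.from_rotvec(f['attitude']).as_matrix()@d
    return f['origin'],d/np.linalg.norm(d)
def onz(f,uv,z,fish=False):
    o,d=ray(f,uv,fish);return o+d*(z-o[2])/d[2]
E
python3 - <<'E'
from h import *
t=load('top0')['frame'][:,:,::-1];s=load('side0')['frame'][:,:,::-1]
a=cv2.resize(t[140:240,185:351],None,fx=4.8,fy=4.8,interpolation=cv2.INTER_CUBIC)
cv2.imwrite('pics/c_top.png',a)
b=cv2.resize(s[145:285,190:310],None,fx=4.25,fy=4.25,interpolation=cv2.INTER_CUBIC)
cv2.imwrite('pics/c_side.png',b)
E
```

```text
(no output)
```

View pics/c_top.png

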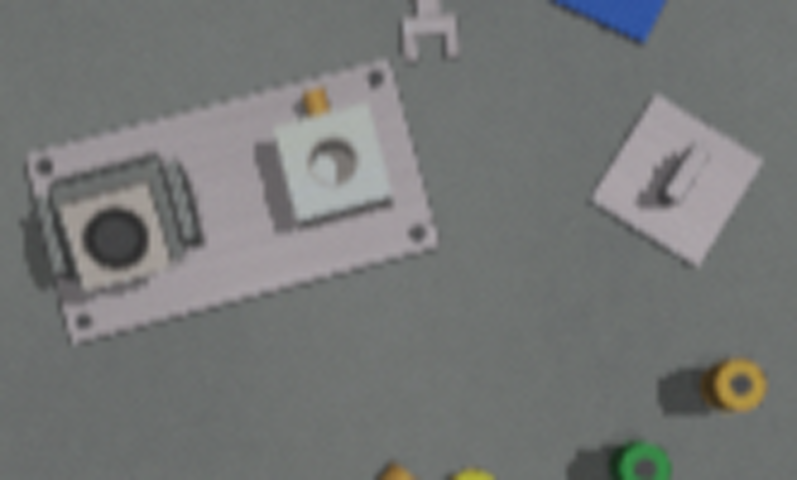

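View pics/c_side.png

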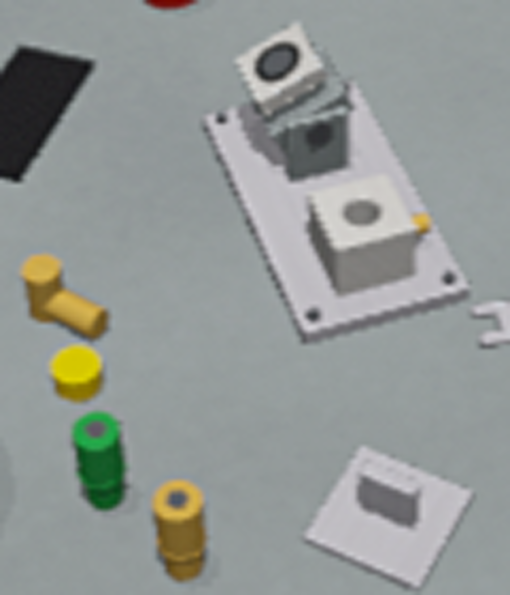

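```bash
cat >> h.py <<'E'
T,S=load('top0'),load('side0')
ct=lambda L:(np.array(L)+.5)/4.8-.5+[185,140]
cs=lambda L:(np.array(L)+.5)/4.25-.5+[190,145]
E
python3 - <<'E'
from h import *
Rz=lambda a:R.from_rotvec([0,0,a]).as_matrix()
# base corners order (+x+y),(+x-y),(-x-y),(-x+y), socket mouth
B=np.array([[65,125,15],[65,-125,15],[-65,-125,15],[-65,125,15],[0,-70,65]])/1e3
tB=ct([(28,155),(390,60),(438,245),(75,345),(332,163)]);
sB=cs([(357,85),(470,292),(306,340),(203,122),(362,212)])
def st(p,M): return M@Rz(p[2]).T+[p[0],p[1],0]
fa=lambda p:np.r_[(proj(T,st(p,B))-tB),(proj(S,st(p,B))-sB)].ravel()
r=least_squares(fa,[.5,.1,.2],loss='soft_l1');print('station',r.x,'\n',fa(r.x).reshape(-1,2).round(2).tolist());print('socket',st(r.x,B[4:]))
for f,uv in((T,tB[4]),(S,sB[4])):print(onz(f,uv,.065))
yaw=r.x[2]
# seat: corners local (x,y): port center
F=np.array([[0,0,0],[28,28,0],[28,-28,0],[-28,-28,0],[-28,28,0]])/1e3
tF=ct([(116,238),(56,205),(150,183),(170,270),(78,293)])
sF=cs([(277,62),(298,23),(327,68),(262,112),(237,63)])
def se(p,M): return M@(Rz(yaw)@R.from_euler('y',-p[3]).as_matrix()).T+p[:3]
fb=lambda p:np.r_[(proj(T,se(p,F))-tF),(proj(S,se(p,F))-sF)].ravel()
r2=least_squares(fb,[*st(r.x,np.array([[0,.07,.1]]))[0],.4],loss='soft_l1');print('seat',r2.x,np.degrees(r2.x[3]),'\n',fb(r2.x).reshape(-1,2).round(2).tolist())
print('local',(r2.x[:3]-[*r.x[:2],0])@Rz(yaw))
for nm,f,uv in(('T',T,ct([740,385])),('S',S,cs([178,499]))):print('valve',nm,onz(f,uv,.075))
P=np.array([[42,42,8],[42,-42,8],[-42,-42,8],[-42,42,8]])/1e3
tP=ct([(657,93),(764,160),(698,268),(592,198)]);sP=cs([(472,490),(418,588),(305,537),(362,447)])
fc=lambda p:np.r_[(proj(T,st(p,P))-tP),(proj(S,st(p,P))-sP)].ravel()
r3=least_squares(fc,[.5,-.2,-.5],loss='soft_l1');print('plate',r3.x,np.degrees(r3.x[2]),'\n',fc(r3.x).reshape(-1,2).round(2).tolist())
for a in(0,np.pi/2):
  G=st([r3.x[0],r3.x[1],r3.x[2]+a],np.array([[20,0,48],[-20,0,48]])/1e3);print('grip ends',a,(((proj(T,G)-[184.5,139.5])*4.8)).round(),((proj(S,G)-[189.5,144.5])*4.25).round())
E
```

```text
station [0.59478318 0.0979581  0.24462555] 
 [[-0.18, -0.09], [0.53, -0.41], [1.26, 0.32], [-0.13, -0.03], [0.85, -0.2], [-0.94, -1.15], [0.27, -0.56], [-0.37, -1.06], [0.04, -1.28], [0.14, 0.38]]
socket [[0.61173669 0.03004213 0.065     ]]
[0.61116295 0.03262922 0.065     ]
[0.61148205 0.0317189  0.065     ]
seat [0.56272737 0.16574042 0.09637557 0.44177226] 25.311685917553287 
 [[-0.35, -0.07], [0.13, 0.48], [-0.81, 0.13], [0.21, -0.53], [1.05, -0.45], [0.57, 0.74], [0.07, 0.26], [-1.05, 0.03], [-0.45, -1.14], [0.16, -0.18]]
local [-0.01468504  0.07352801  0.09637557]
valve T [ 0.46760925 -0.21641217  0.075     ]
valve S [ 0.46737294 -0.21669695  0.075     ]
plate [ 0.60432126 -0.19445297 -0.58314082] -33.41150798992315 
 [[-0.1, 0.1], [0.24, 0.13], [0.19, -0.11], [-0.43, 0.29], [0.4, 0.51], [0.34, -0.1], [-0.28, -0.07], [-0.07, -0.31]]
grip ends 0 [[705. 146.]
 [673. 198.]] [[419. 490.]
 [364. 467.]]
grip ends 1.5707963267948966 [[662. 155.]
 [716. 189.]] [[405. 456.]
 [377. 501.]]
```

```bash
cat > go.py <<'E'
import sys,numpy as np
from rig import observe
from scipy.spatial.transform import Rotation as R
s=observe();M=R.from_rotvec(s['eef_rot']).as_matrix()
yaw=np.degrees(np.arctan2(M[1,0],M[0,0]));print('t',round(s['time'],2),'pos',s['tool_pos'].round(4),'yaw',yaw.round(2),'zax',M[:,2].round(3),'F',s['force'].round(1),'gap',(s['finger_gap']*94).round(1),'gf',round(float(s['gripper_force']),1),'q',s['q'].round(2))
if len(sys.argv)>=4:
    a=[float(v) for v in sys.argv[1:]]
    d=(np.array(a[:3])-s['tool_pos'])
    print('total units in tool axes',(M.T@d/.03).round(3))
    if len(a)>3:
        t=(yaw-a[3]);print('turn units',round(t/5,3));p=np.radians(a[3]);x=np.array([np.cos(p),np.sin(p),0]);y=np.array([np.sin(p),-np.cos(p),0])
        print('after turn units',(np.array([d@x,d@y,-d[2]])/.03).round(3))
E
python3 go.py .4675 -.2165 .11 17.6
```

```text
Traceback (most recent call last):
  File "go.py", line 5, in <module>
    yaw=np.degrees(np.arctan2(M[1,0],M[0,0]));print('t',round(s['time'],2),'pos',s['tool_pos'].round(4),'yaw',yaw.round(2),'zax',M[:,2].round(3),'F',s['force'].round(1),'gap',(s['finger_gap']*94).round(1),'gf',round(float(s['gripper_force']),1),'q',s['q'].round(2))
                                                                                                                                                                               ^^^^^^^^^^^^^^^^^^^^^^^^^^
AttributeError: 'float' object has no attribute 'round'
```

```bash
sed -i "s/(s\['finger_gap'\]\*94).round(1)/round(s['finger_gap']*94,1)/" go.py
python3 go.py .4675 -.2165 .11 17.6
```

```text
t 0.15 pos [ 0.1741 -0.5476  0.2158] yaw 17.64 zax [-0.     0.001 -1.   ] F [-0.7 -0.5 -0. ] gap 94.2 gf 0.0 q [-1.38  0.28  1.51 -0.    1.36 -0.12]
total units in tool axes [12.663 -7.549  3.54 ]
turn units 0.007
after turn units [12.659 -7.562  3.528]
```

Call:
{"method": "carry_out", "body": {
  "moves": [0.9,-0.54,0.2,0,50,0.9,-0.54,0.2,0,50,0.9,-0.54,0.2,0,50,0.9,-0.54,0.2,0,50,0.9,-0.54,0.2,0,50,0.9,-0.54,0.2,0,50,0.9,-0.54,0.2,0,50,0.9,-0.54,0.2,0,50,0.9,-0.54,0.2,0,50,0.9,-0.54,0.2,0,50],
  "squeeze": 25
}}

```text
time: 0.98
tool_pos: [0.3831, -0.3104, 0.1561]
eef_rot: [-3.104, -0.481, 0.0]
force: [-0.5, 0.1, 0.6]
finger_gap: 0.532
gripper_force: 0.0
```

Call:
{"method": "carry_out", "body": {
  "moves": [0.9,-0.54,0.3,0,50,0.9,-0.54,0.3,0,50,0.9,-0.54,0.3,0,50,0.4,-0.25,0.2,0,50,0.2,-0.1,0.1,0,50,0,0,0,0,50,0,0,0,0,50,0,0,0,0,50,0,0,0,0,50,0,0,0,0,50]
}}

```text
time: 1.82
tool_pos: [0.4585, -0.2265, 0.1209]
eef_rot: [3.104, 0.479, 0.001]
force: [-0.2, 0.5, -0.5]
finger_gap: 0.529
gripper_force: 0.0
```

```bash
python3 go.py .4675 -.2165 .049 17.6
python3 - <<'E'
from rig import *
import cv2,pickle
f=grab_frame('wrist');pickle.dump(f,open('w1.pkl','wb'));cv2.imwrite('pics/w1.png',f['frame'][:,:,::-1])
from h import *
print(proj(f,[[.4675,-.2165,.075],[.4675,-.2165,.03]],True))
E
```

```text
t 1.82 pos [ 0.4585 -0.2265  0.1209] yaw 17.55 zax [ 0.001 -0.001 -1.   ] F [-0.2  0.5 -0.5] gap 49.7 gf 0.0 q [-0.59  0.26  1.79 -0.    1.1   0.67]
total units in tool axes [ 0.385 -0.23   2.397]
turn units -0.01
after turn units [ 0.386 -0.228  2.397]
[[248.39114594 200.99240652]
 [250.08658866 187.07234651]]
```

View pics/w1.png

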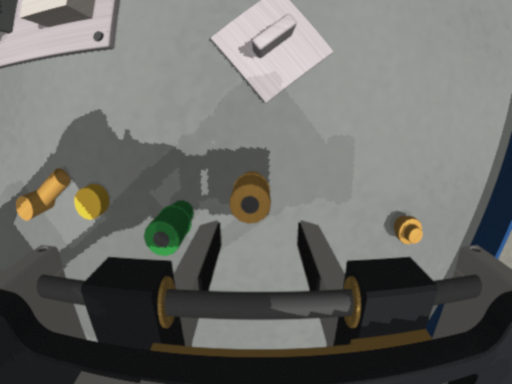

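The wrist view shows the valve's top centred at (250,204), where I predicted (248,201), so the estimate is within about 1–2 mm. The green decoy is at (163,238) and clear of the fingers; the plate's grip is at (274,35).

Call:
{"method": "carry_out", "body": {
  "moves": [0.2,-0.12,0,0,50,0.18,-0.1,0,0,50,0,0,0.4,0,50,0,0,0.7,0,50,0,0,0.7,0,50,0,0,0.4,0,50,0,0,0.2,0,50,0,0,0,0,50,0,0,0,0,25,0,0,0,0,25]
}}

```text
time: 2.7
tool_pos: [0.4686, -0.2161, 0.0493]
eef_rot: [3.103, 0.482, 0.002]
force: [0.2, -0.5, -0.6]
finger_gap: 0.429
gripper_force: 0.0
```

Call:
{"method": "carry_out", "body": {
  "moves": [0,0,0,0,25,0,0,0,0,25,0,0,0,0,25,0,0,-0.3,0,25,0,0,-0.6,0,25,0,0,-0.9,0,25,0,0,-0.9,0,25,0,0,-0.6,0,25,0,0,-0.2,0,25,0,0,0,0,25]
}}

```text
time: 3.53
tool_pos: [0.4684, -0.2162, 0.1551]
eef_rot: [3.102, 0.481, 0.004]
force: [-0.4, -0.3, -3.4]
finger_gap: 0.339
gripper_force: 25.0
```

```bash
python3 go.py .6115 .0313 .13 17.6
```

```text
t 3.53 pos [ 0.4684 -0.2162  0.1551] yaw 17.63 zax [ 0.003 -0.002 -1.   ] F [-0.4 -0.3 -3.4] gap 31.9 gf 25.0 q [-0.57  0.23  1.73 -0.    1.18  0.7 ]
total units in tool axes [ 7.044 -6.419  0.833]
turn units 0.006
after turn units [ 7.043 -6.421  0.836]
```

Call:
{"method": "carry_out", "body": {
  "moves": [0.4,-0.36,0,0,25,0.75,-0.68,0,0,25,0.75,-0.68,0,0,25,0.75,-0.68,0,0,25,0.75,-0.68,0,0,25,0.75,-0.68,0,0,25,0.75,-0.68,0,0,25,0.75,-0.68,0,0,25,0.75,-0.68,0,0,25,0.4,-0.36,0,0,25]
}}

```text
time: 4.37
tool_pos: [0.6063, 0.0253, 0.1512]
eef_rot: [-3.102, -0.484, 0.004]
force: [0.1, -0.1, -4.3]
finger_gap: 0.335
gripper_force: 25.0
```

Call:
{"method": "carry_out", "body": {
  "moves": [0.15,-0.15,0,0,25,0.08,-0.07,0,0,25,0,0,0.1,0,25,0,0,0.2,0,25,0,0,0.2,0,25,0,0,0.1,0,25,0,0,0,0,25,0,0,0,0,25,0,0,0,0,25,0,0,0,0,25]
}}

```text
time: 5.2
tool_pos: [0.611, 0.0303, 0.1358]
eef_rot: [3.104, 0.481, 0.001]
force: [-0.2, -0.1, -3.8]
finger_gap: 0.337
gripper_force: 25.0
```

```bash
python3 go.py .6115 .0313 .118 17.6
python3 - <<'E'
from rig import *
import cv2,pickle
from h import *
out=[]
for n,P in(('wrist',1),('side',0),('top',0)):
    f=grab_frame(n);pickle.dump(f,open(n[0]+'2.pkl','wb'))
    uv=proj(f,[.6115,.0313,.075],bool(P))[0]
    c=np.clip(uv.astype(int),[64,64],[447,319]);h=64 if P else 32
    im=f['frame'][c[1]-h:c[1]+h,c[0]-h:c[0]+h,::-1]
    print(n,c-h,'scale',260/2/h,uv);out.append(cv2.resize(im,(260,260),interpolation=cv2.INTER_CUBIC))
cv2.imwrite('pics/m2.png',np.hstack(out))
E
```

```text
t 5.2 pos [0.611  0.0303 0.1358] yaw 17.62 zax [ 0.001 -0.    -1.   ] F [-0.2 -0.1 -3.8] gap 31.6 gf 25.0 q [-0.06  0.38  1.55 -0.    1.21  1.2 ]
total units in tool axes [ 0.026 -0.026  0.594]
turn units 0.004
after turn units [ 0.026 -0.026  0.594]
wrist [192 144] scale 2.03125 [256.68852695 208.71007507]
side [242 160] scale 4.0625 [274.8358892  192.31246761]
top [222 140] scale 4.0625 [254.14280687 172.95969564]
```

View pics/m2.png

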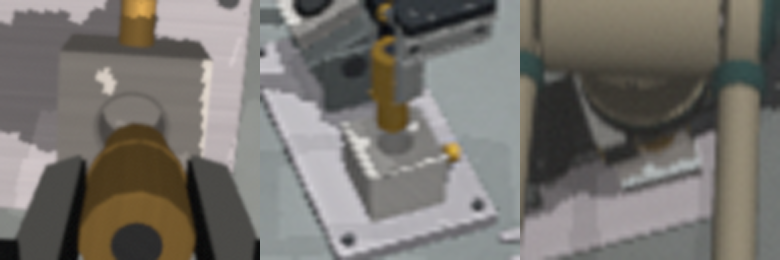

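The wrist crop shows the socket mouth at column ~257 with the stem above it, as predicted. The side crop shows the stem right over the hole. I'm lowering it now.

Call:
{"method": "carry_out", "body": {
  "moves": [0.03,-0.03,0.15,0,25,0,0,0.2,0,25,0,0,0.2,0,25,0,0,0.15,0,25,0,0,0.15,0,25,0,0,0.15,0,25,0,0,0.1,0,25,0,0,0.1,0,25,0,0,0,0,25,0,0,0,0,25]
}}

```text
time: 6.18
tool_pos: [0.6119, 0.0321, 0.0991]
eef_rot: [-3.104, -0.481, -0.002]
force: [3.3, 3.1, -5.7]
finger_gap: 0.338
gripper_force: 25.0
```

```bash
python3 go.py .6115 .0313 .084 17.6
```

```text
t 6.18 pos [0.6119 0.0321 0.0991] yaw 17.62 zax [ 0.001  0.001 -1.   ] F [ 3.3  3.1 -5.7] gap 31.8 gf 25.0 q [-0.06  0.41  1.6   0.    1.13  1.2 ]
total units in tool axes [-0.022  0.021  0.504]
turn units 0.005
after turn units [-0.022  0.02   0.504]
```

Call:
{"method": "carry_out", "body": {
  "moves": [0.03,-0.015,0.1,0,25,0,0,0.1,0,25,0,0,0.1,0,25,0,0,0.1,0,25,0,0,0.06,0,25,0,0,0.06,0,25,0,0,0.04,0,25,0,0,0,0,25,0,0,0,0,25,0,0,0,0,25]
}}

```text
time: 7.02
tool_pos: [0.6121, 0.0323, 0.0844]
eef_rot: [3.104, 0.482, 0.002]
force: [-0.2, 2.1, 7.5]
finger_gap: 0.334
gripper_force: 25.0
```

```bash
python3 go.py .6115 .0313 .084 17.6
```

```text
t 7.02 pos [0.6121 0.0323 0.0844] yaw 17.64 zax [ 0.001 -0.    -1.   ] F [-0.2  2.1  7.5] gap 31.4 gf 25.0 q [-0.06  0.43  1.62 -0.    1.1   1.2 ]
total units in tool axes [-0.031  0.027  0.013]
turn units 0.007
after turn units [-0.031  0.027  0.013]
```

Call:
{"method": "carry_out", "body": {
  "moves": [0,0,0.05,0,25,0,0,0.05,0,25,0,0,0,0,25,0,0,0,0,56,0,0,0,0,56,0,0,0,0,56,0,0,-0.3,0,56,0,0,-0.7,0,56,0,0,-0.9,0,56,0,0,-0.6,0,56]
}}

```text
time: 7.85
tool_pos: [0.6124, 0.032, 0.1564]
eef_rot: [3.104, 0.481, 0.001]
force: [0.0, 0.4, -0.2]
finger_gap: 0.597
gripper_force: 0.0
```

```bash
python3 go.py .6043 -.1945 .1 -33.4
```

```text
t 7.85 pos [0.6124 0.032  0.1564] yaw 17.63 zax [ 0.    -0.001 -1.   ] F [ 0.   0.4 -0.2] gap 56.1 gf 0.0 q [-0.06  0.37  1.52 -0.    1.25  1.2 ]
total units in tool axes [-2.544  7.113  1.885]
turn units 10.206
after turn units [3.932 6.452 1.88 ]
```

Call:
{"method": "carry_out", "body": {
  "moves": [-0.2,0.5,0,0,56,-0.28,0.8,0,0,56,-0.28,0.8,0,0,56,-0.28,0.8,0,0,56,-0.28,0.8,0,0,56,-0.28,0.8,0,0,56,-0.28,0.8,0,0,56,-0.28,0.8,0,0,56,-0.28,0.7,0,0,56,-0.1,0.3,0,0,56]
}}

```text
time: 8.68
tool_pos: [0.6034, -0.1969, 0.1545]
eef_rot: [3.104, 0.478, -0.002]
force: [0.3, -0.1, 0.0]
finger_gap: 0.597
gripper_force: 0.0
```

Call:
{"method": "carry_out", "body": {
  "moves": [0,0,0.1,1,56,0,0,0.2,1,56,0,0,0.2,1,56,0,0,0.2,1,56,0,0,0.2,1,56,0,0,0.2,1,56,0,0,0.2,1,56,0,0,0.2,1,56,0,0,0.1,1,56,0,0,0,1,56]
}}

```text
time: 9.52
tool_pos: [0.6032, -0.1927, 0.1057]
eef_rot: [-3.015, 0.881, 0.004]
force: [-0.4, -0.6, 0.5]
finger_gap: 0.596
gripper_force: 0.0
```

Call:
{"method": "carry_out", "body": {
  "moves": [0,0,0,0.2,56,0,0,0,0,56,0,0,0,0,56,0,0,0,0,56,0,0,0,0,56,0,0,0,0,56,0,0,0,0,56,0,0,0,0,56,0,0,0,0,56,0,0,0,0,56]
}}

```text
time: 10.35
tool_pos: [0.6039, -0.1937, 0.1067]
eef_rot: [3.009, -0.902, 0.0]
force: [0.7, 0.3, -0.3]
finger_gap: 0.595
gripper_force: 0.0
```

```bash
python3 go.py .6043 -.1945 .026 -33.4
python3 - <<'E'
from rig import *
import cv2,pickle
from h import *
f=grab_frame('wrist');pickle.dump(f,open('w3.pkl','wb'))
a=np.radians(-33.41);c,s=np.cos(a),np.sin(a)
L=np.array([[42,42,8],[42,-42,8],[-42,-42,8],[-42,42,8],[20,6,48],[20,-6,48],[-20,-6,48],[-20,6,48]])/1e3
W=L@np.array([[c,-s,0],[s,c,0],[0,0,1]]).T+[.6043,-.1945,0]
uv=proj(f,W,True);print(uv.round(1).tolist())
im=f['frame'][:,:,::-1].copy()
im=cv2.resize(im[80:330,130:390],None,fx=2.3,fy=2.3,interpolation=cv2.INTER_CUBIC)
for p in (uv-[130,80]+.5)*2.3-.5: cv2.circle(im,tuple(int(v) for v in p.round()),3,(0,0,255),1)
cv2.imwrite('pics/w3.png',im)
E
```

```text
t 10.35 pos [ 0.6039 -0.1937  0.1067] yaw -33.36 zax [ 0. -0. -1.] F [ 0.7  0.3 -0.3] gap 56.0 gf 0.0 q [-0.42  0.44  1.54 -0.    1.17  1.73]
total units in tool axes [0.024 0.014 2.689]
turn units 0.007
after turn units [0.024 0.014 2.689]
[[212.0, 152.8], [304.5, 152.8], [301.0, 238.6], [215.5, 238.5], [250.5, 186.4], [265.8, 186.4], [265.4, 233.7], [250.8, 233.7]]
```

View pics/w3.png

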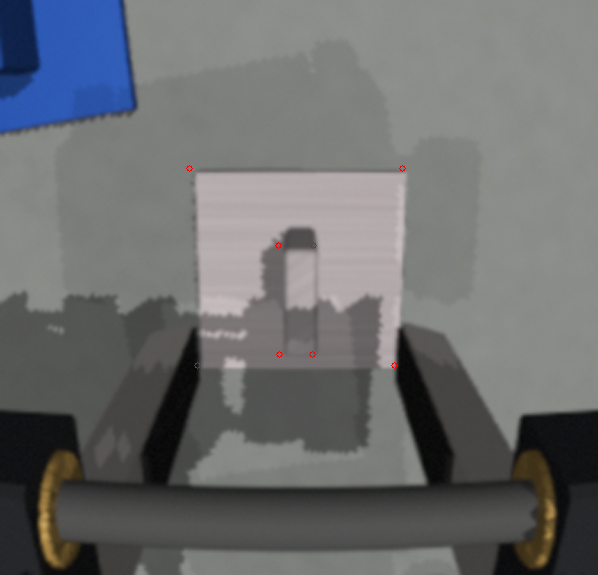

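The wrist crop shows the plate's top corners at (196,171) and (405,170) and its grip at column ~300, within about 2 mm of the prediction. I'll shift a little along tool y and go down to the grip.

Call:
{"method": "carry_out", "body": {
  "moves": [0,0.05,0.3,0,56,0,0,0.5,0,56,0,0,0.5,0,56,0,0,0.5,0,56,0,0,0.4,0,56,0,0,0.3,0,56,0,0,0.2,0,56,0,0,0.09,0,56,0,0,0,0,56,0,0,0,0,5]
}}

```text
time: 11.23
tool_pos: [0.6035, -0.1951, 0.0233]
eef_rot: [3.009, -0.902, 0.001]
force: [0.5, 0.3, 1.1]
finger_gap: 0.558
gripper_force: 0.0
```

Call:
{"method": "carry_out", "body": {
  "moves": [0,0,0,0,5,0,0,0,0,5,0,0,0,0,5,0,0,0,0,5,0,0,0,0,5,0,0,0,0,5,0,0,0,0,5,0,0,0,0,5,0,0,-0.1,0,5,0,0,-0.3,0,5]
}}

```text
time: 12.07
tool_pos: [0.6015, -0.1943, 0.0335]
eef_rot: [-3.009, 0.902, 0.007]
force: [-0.1, -0.7, -2.6]
finger_gap: 0.126
gripper_force: 25.0
```

```bash
python3 go.py .6043 -.1945 .17 14.3
```

```text
t 12.07 pos [ 0.6015 -0.1943  0.0335] yaw -33.36 zax [-0.004  0.002 -1.   ] F [-0.1 -0.7 -2.6] gap 11.9 gf 25.0 q [-0.42  0.51  1.62 -0.    1.02  1.73]
total units in tool axes [ 0.061 -0.042 -4.55 ]
turn units -9.532
after turn units [ 0.088  0.028 -4.549]
```

Call:
{"method": "carry_out", "body": {
  "moves": [0,0,-0.5,0,5,0,0,-0.6,0,5,0,0,-0.6,-1,5,0,0,-0.6,-1,5,0,0,-0.6,-1,5,0,0,-0.6,-1,5,0,0,-0.5,-1,5,0,0,-0.3,-1,5,0,0,-0.1,-1,5,0,0,0,-1,5]
}}

```text
time: 12.9
tool_pos: [0.6036, -0.1952, 0.1688]
eef_rot: [3.135, 0.189, 0.003]
force: [-1.3, 0.3, -3.3]
finger_gap: 0.124
gripper_force: 25.0
```

Call:
{"method": "carry_out", "body": {
  "moves": [0,0,0,-1,5,0,0,0,-0.47,5,0,0,0,0,5,0,0,0,0,5,0,0,0,0,5,0,0,0,0,5,0,0,0,0,5,0,0,0,0,5,0,0,0,0,5,0,0,0,0,5]
}}

```text
time: 13.73
tool_pos: [0.6031, -0.195, 0.1669]
eef_rot: [3.118, 0.382, -0.0]
force: [-0.3, 0.0, -2.7]
finger_gap: 0.123
gripper_force: 25.0
```

```bash
python3 - <<'E'
from h import *
import numpy as np
y=.2446;t=.4418
n=np.array([-np.sin(t)*np.cos(y),-np.sin(t)*np.sin(y),np.cos(t)])
for s in(.055,.047,.031,.025):print(s,(np.array([.5627,.1657,.0964])+n*s-[0,0,.008]).round(4))
E
python3 go.py .5395 .1597 .165 14.02
```

```text
0.055 [0.5399 0.16   0.1381]
0.047 [0.5432 0.1608 0.1309]
0.031 [0.5498 0.1625 0.1164]
0.025 [0.5523 0.1631 0.111 ]
t 13.73 pos [ 0.6031 -0.195   0.1669] yaw 13.98 zax [-0. -0. -1.] F [-0.3  0.  -2.7] gap 11.5 gf 25.0 q [-0.42  0.39  1.45 -0.    1.3   0.9 ]
total units in tool axes [  0.797 -11.985   0.064]
turn units -0.008
after turn units [  0.806 -11.984   0.065]
```

Call:
{"method": "carry_out", "body": {
  "moves": [0.04,-0.5,0,0,5,0.08,-1,0,0,5,0.08,-1,0,0,5,0.08,-1,0,0,5,0.08,-1,0,0,5,0.08,-1,0,0,5,0.08,-1,0,0,5,0.08,-1,0,0,5,0.08,-1,0,0,5,0.08,-1,0,0,5]
}}

```text
time: 14.57
tool_pos: [0.5552, 0.0894, 0.1671]
eef_rot: [-3.118, -0.383, 0.0]
force: [1.2, 0.2, -2.5]
finger_gap: 0.127
gripper_force: 25.0
```

Call:
{"method": "carry_out", "body": {
  "moves": [0.04,-1,0,0,5,0.02,-0.9,0,0,5,0.02,-0.4,0,0,5,0,-0.15,0,0,5,0,0,0,0,5,0,0,0,0,5,0,0,0,0,5,0,0,0,0,5,0,0,0,0,5,0,0,0,0,5]
}}

```text
time: 15.4
tool_pos: [0.5412, 0.1581, 0.1669]
eef_rot: [3.118, 0.38, -0.0]
force: [1.1, -0.1, -3.1]
finger_gap: 0.12
gripper_force: 25.0
```

```bash
python3 go.py .5395 .1597 .138 14.02;python3 - <<'E'
from rig import *
import cv2,pickle
from h import *
f=grab_frame('side');pickle.dump(f,open('s4.pkl','wb'));w=grab_frame('wrist');pickle.dump(w,open('w4.pkl','wb'))
a=cv2.resize(f['frame'][125:225,210:310,::-1],(400,400),interpolation=cv2.INTER_CUBIC)
b=cv2.resize(w['frame'][90:290,160:360,::-1],(400,400),interpolation=cv2.INTER_CUBIC)
cv2.imwrite('pics/m4.png',np.hstack([a,b]))
E
```

```text
t 15.4 pos [0.5412 0.1581 0.1669] yaw 13.91 zax [-0. -0. -1.] F [ 1.1 -0.1 -3.1] gap 11.2 gf 25.0 q [ 0.16  0.29  1.61 -0.    1.24  1.49]
total units in tool axes [-0.042 -0.064  0.963]
turn units -0.022
after turn units [-0.042 -0.064  0.963]
```

View pics/m4.png

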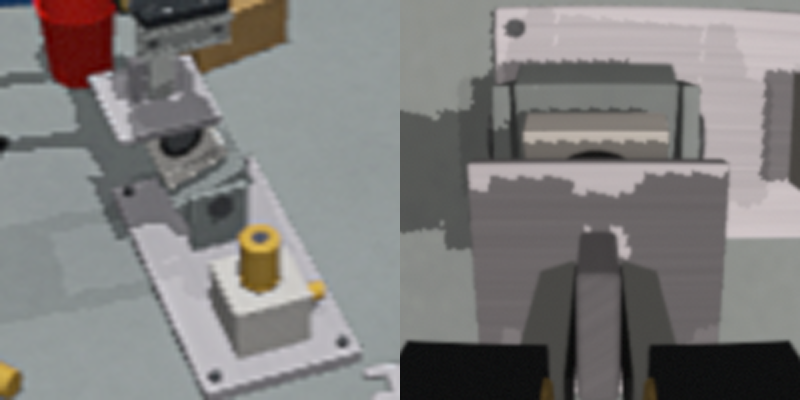

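The side crop shows the valve home in the socket and the plate level above the seat. The wrist crop shows the seat's far edge spanning x 523–668 at row ~130, and the plate's far edge spanning 468–728 at row ~160. I'll check both against my estimates.

Run:
```python
from h import *
w=load('w4')
c=lambda u,v:np.array([160+(u-400+.5)/2-.5,90+(v+.5)/2-.5])
Rz=R.from_euler('z',.2446).as_matrix()
Rs=Rz@R.from_euler('y',-.4418).as_matrix();s0=np.array([.5627,.1657,.0964])
E=np.array([[.028,.028,0],[.028,-.028,0]])@Rs.T+s0
print('seat edge pred',proj(w,E,True).round(1),'obs',c(523,130),c(668,130))
mid=onz(w,c(595.5,130),E[0,2],True);print('mid edge from wrist',mid,'pred',E.mean(0),'diff local',(mid-E.mean(0))@Rz)
# plate
g=np.array([.5412,.1581,.1669])
for px in(c(468,160),c(728,160)):
    print('plate corner rel tool (station axes)',(onz(w,px,g[2]+.008-.023,True)-g)@Rz)
# cheeks top mid at z .075: obs 495..702 at row ~85?
a=onz(w,c(514,85),.075,True);b=onz(w,c(682,85),.075,True);print('cheek',a,b,(b-a)@Rz,'mid local y vs seat',((a+b)/2-s0)@Rz)
```

```text
seat edge pred [[218.5 151. ]
 [291.4 150.8]] obs [221.25 154.75] [293.75 154.75]
mid edge from wrist [0.58468402 0.16913475 0.10837189] pred [0.58725812 0.17182965 0.10837189] diff local [-0.0031501  -0.00199132  0.        ]
plate corner rel tool (station axes) [ 0.04122888  0.04050709 -0.015     ]
plate corner rel tool (station axes) [ 0.04107786 -0.04211013 -0.015     ]
cheek [0.59159413 0.20777405 0.075     ] [0.60926897 0.13637707 0.075     ] [-0.00014135 -0.07355209  0.        ] mid local y vs seat [ 0.0381524 -0.0029516 -0.0214   ]
```

```bash
cat > tgt.py <<'E'
import numpy as np,sys,subprocess
from scipy.spatial.transform import Rotation as R
Q=R.from_euler('z',.2446).as_matrix()@R.from_euler('y',-.4418).as_matrix();s0=np.array([.5619,.1642,.0964])
u,s=float(sys.argv[1])/1e3,float(sys.argv[2])/1e3
p=s0+Q@[u,0,s]-[0,0,.008]
print('target',p.round(4),flush=True)
subprocess.run(['python3','go.py',*map(str,p),'14.02'])
from rig import observe
o=observe();d=Q.T@(o['tool_pos']+[0,0,.008]-s0)*1e3
print('now u,y,s mm',d.round(2),'F seat frame',(Q.T@(o['force']+[0,0,2.9])).round(1),'torque',o['ft_torque'].round(2))
E
python3 tgt.py 6 53
```

```text
target [0.5452 0.16   0.1389]
t 15.5 pos [0.5411 0.1585 0.1669] yaw 13.94 zax [ 0. -0. -1.] F [-0.5 -0.6 -1.9] gap 11.6 gf 25.0 q [ 0.16  0.29  1.61 -0.    1.24  1.49]
total units in tool axes [ 0.143 -0.018  0.934]
turn units -0.017
after turn units [ 0.143 -0.018  0.934]
now u,y,s mm [14.1  -0.53 80.18] F seat frame [-0.1 -0.5  1.1] torque [ 0.02 -0.    0.02]
```

Call:
{"method": "carry_out", "body": {
  "moves": [0.04,-0.02,0.2,-0.02,5,0.05,0,0.3,0,5,0.05,0,0.3,0,5,0,0,0.13,0,5,0.028,0,0.06,0,5,0.028,0,0.06,0,5,0.028,0,0.06,0,5,0.028,0,0.06,0,5,0,0,0,0,5,0,0,0,0,5],
  "squeeze": 12
}}

```text
time: 16.33
tool_pos: [0.548, 0.1614, 0.1324]
eef_rot: [3.118, 0.385, 0.0]
force: [-3.1, -0.7, 2.0]
finger_gap: 0.123
gripper_force: 12.0
```

```bash
python3 tgt.py 6 40
```

```text
target [0.5506 0.1614 0.1271]
t 16.33 pos [0.548  0.1614 0.1324] yaw 14.09 zax [ 0. -0. -1.] F [-3.1 -0.7  2. ] gap 11.5 gf 12.0 q [ 0.16  0.33  1.65 -0.    1.17  1.49]
total units in tool axes [0.083 0.022 0.176]
turn units 0.014
after turn units [0.084 0.022 0.176]
now u,y,s mm [ 5.99  0.65 45.84] F seat frame [-0.8  0.1  5.8] torque [ 0.01  0.41 -0.01]
```

Call:
{"method": "carry_out", "body": {
  "moves": [0.014,0,0.03,0,5,0.014,0,0.03,0,5,0.014,0,0.03,0,5,0.014,0,0.03,0,5,0.014,0,0.03,0,5,0.014,0,0.03,0,5,0.014,0,0.03,0,5,0.014,0,0.03,0,5,0,0,0,0,5,0,0,0,0,5]
}}

```text
time: 17.17
tool_pos: [0.5501, 0.1619, 0.1247]
eef_rot: [3.117, 0.385, -0.004]
force: [-5.0, -1.2, 6.2]
finger_gap: 0.128
gripper_force: 12.0
```

```bash
python3 tgt.py 6 31;python3 - <<'E'
from rig import *
import cv2,pickle
from h import *
f=grab_frame('side');pickle.dump(f,open('s5.pkl','wb'));w=grab_frame('wrist');pickle.dump(w,open('w5.pkl','wb'))
a=cv2.resize(f['frame'][125:195,220:290,::-1],(400,400),interpolation=cv2.INTER_CUBIC)
b=cv2.resize(w['frame'][90:290,160:360,::-1],(400,400),interpolation=cv2.INTER_CUBIC)
cv2.imwrite('pics/m5.png',np.hstack([a,b]))
E
```

```text
target [0.5543 0.1623 0.119 ]
t 17.17 pos [0.5501 0.1619 0.1247] yaw 14.09 zax [-0.003 -0.001 -1.   ] F [-5.  -1.2  6.2] gap 12.0 gf 12.0 q [ 0.17  0.34  1.65 -0.    1.15  1.49]
total units in tool axes [0.14  0.021 0.189]
turn units 0.014
after turn units [0.139 0.021 0.189]
now u,y,s mm [ 4.65  0.63 37.92] F seat frame [-0.8  0.  10.4] torque [-0.19  0.81 -0.01]
```

View pics/m5.png

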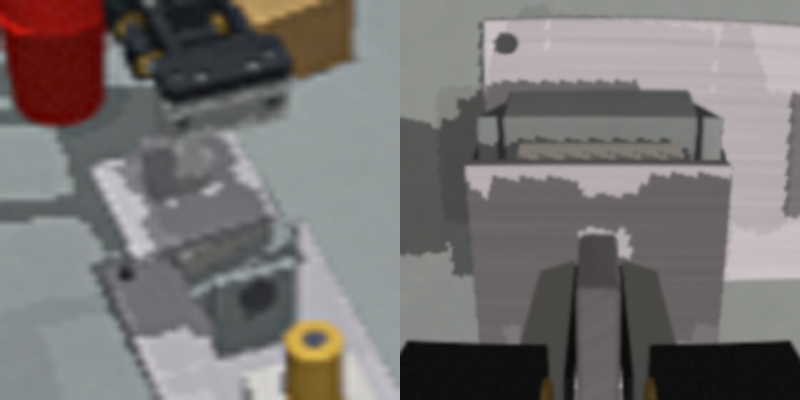

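The wrist view shows the plate still square-on and the side view shows it level, with the seat pressed at its far edge. The grip is holding the tilt too firmly, so I'll ease the squeeze and let it pivot.

Call:
{"method": "carry_out", "body": {
  "moves": [0,0,0,0,5,0,0,0,0,5,0,0,0,0,5,0,0,0,0,5,0,0,0,0,5,0,0,0,0,5,0,0,0,0,5,0,0,0,0,5,0,0,0,0,5,0,0,0,0,5],
  "squeeze": 5
}}

```text
time: 18.1
tool_pos: [0.5514, 0.1622, 0.1246]
eef_rot: [3.118, 0.385, 0.0]
force: [-2.6, -0.2, -0.7]
finger_gap: 0.126
gripper_force: 5.0
```

```bash
python3 tgt.py 6 31
```

```text
target [0.5543 0.1623 0.119 ]
t 18.1 pos [0.5514 0.1622 0.1246] yaw 14.08 zax [ 0. -0. -1.] F [-2.6 -0.2 -0.7] gap 11.9 gf 5.0 q [ 0.17  0.34  1.65 -0.    1.15  1.49]
total units in tool axes [0.093 0.021 0.188]
turn units 0.013
after turn units [0.093 0.021 0.188]
now u,y,s mm [ 5.89  0.62 37.29] F seat frame [-1.4  0.5  3.1] torque [-0.06  0.46  0.01]
```

It pivoted: the normal force dropped to 3 N. I'll continue down.

Call:
{"method": "carry_out", "body": {
  "moves": [0.014,0,0.03,0,5,0.014,0,0.03,0,5,0.014,0,0.03,0,5,0.014,0,0.03,0,5,0.014,0,0.03,0,5,0.014,0,0.03,0,5,0,0,0,0,5,0,0,0,0,5,0,0,0,0,5,0,0,0,0,5]
}}

```text
time: 18.93
tool_pos: [0.5529, 0.1626, 0.1189]
eef_rot: [3.118, 0.385, -0.003]
force: [-4.0, -1.8, 1.5]
finger_gap: 0.129
gripper_force: 7.4
```

```bash
python3 tgt.py 6 31;python3 - <<'E'
from rig import *
import cv2,pickle
from h import *
f=grab_frame('side');pickle.dump(f,open('s6.pkl','wb'));w=grab_frame('wrist');pickle.dump(w,open('w6.pkl','wb'))
a=cv2.resize(f['frame'][125:195,220:290,::-1],(400,400),interpolation=cv2.INTER_CUBIC)
b=cv2.resize(w['frame'][90:290,160:360,::-1],(400,400),interpolation=cv2.INTER_CUBIC)
cv2.imwrite('pics/m6.png',np.hstack([a,b]))
E
```

```text
target [0.5543 0.1623 0.119 ]
t 18.93 pos [0.5529 0.1626 0.1189] yaw 14.09 zax [-0.002 -0.001 -1.   ] F [-4.  -1.8  1.5] gap 12.2 gf 7.4 q [ 0.17  0.35  1.65 -0.    1.14  1.49]
total units in tool axes [ 0.044  0.021 -0.004]
turn units 0.014
after turn units [ 0.045  0.021 -0.004]
now u,y,s mm [ 4.74  0.64 31.46] F seat frame [-2.  -0.8  5.9] torque [-0.24  0.86 -0.  ]
```

View pics/m6.png

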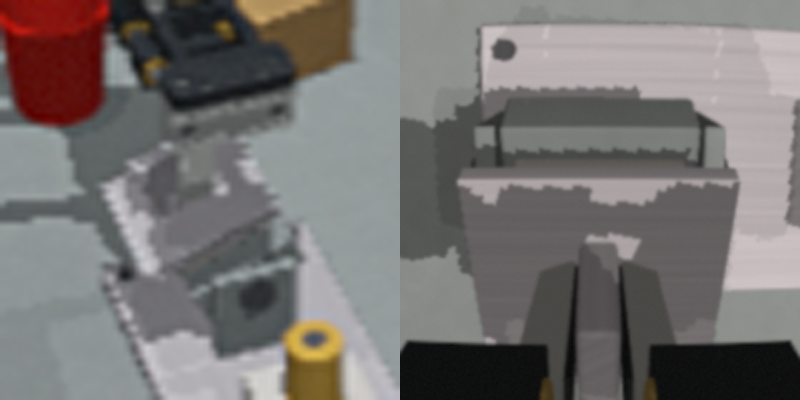

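The plate is now tilted: in the wrist crop its far edge is at row ~180, spanning 457–740. I'll work out its tilt from that edge.

```bash
cat > ang.py <<'E'
from h import *
Rz=R.from_euler('z',.2446).as_matrix()
c=lambda u,v:np.array([160+(u-400+.5)/2-.5,90+(v+.5)/2-.5])
def model(w,tcp,th,h,b):
    e=np.array([[b,42,8-h],[b,-42,8-h]])/1e3
    e=e@R.from_euler('y',-th).as_matrix().T
    return proj(w,e@Rz.T+tcp+[0,0,.008],True)
for nm,tcp,o in(('w4',[.5412,.1581,.1669],[(468,160),(728,160)]),('w5',[.5501,.1619,.1247],[(465,163),(731,163)]),('w6',[.5529,.1626,.1189],[(457,180),(740,180)])):
    w=load(nm);ob=np.array([c(*x) for x in o]);
    g=lambda p:np.array([np.ptp(model(w,np.array(tcp),p[0],31,42+p[1])[:,0])-np.ptp(ob[:,0]),(model(w,np.array(tcp),p[0],31,42+p[1])-ob)[:,1].mean()])
    r=least_squares(g,[.2,0]);print(nm,np.degrees(r.x[0]),r.x[1])
    for bb in(-1,0):
      r=least_squares(lambda p:g([p[0],bb]),[.2]);print('  b',bb,np.degrees(r.x[0]),g([r.x[0],bb]))
E
python3 ang.py
```

```text
w4 -4.224703979099095 0.42306142277518244
  b -1 -2.03616250200992 [1.00181401 1.14602431]
  b 0 -3.56911460865404 [0.30479068 0.32810211]
w5 1.917380893191319 -2.3444565684785834
  b -1 -0.24258525128989905 [-0.95204193 -1.20824133]
  b 0 -1.9022376744191831 [-1.71569251 -2.02582433]
w6 22.605450843061053 -10.868132423516352
  b -1 4.705101838132227 [ -6.71367533 -11.58304818]
  b 0 1.398023733140608 [ -8.40739842 -11.93375284]
```

```bash
cat > fit6.py <<'E'
from h import *
from ang import c,Rz
cs2=lambda L:(np.array(L,float)+.5)/5.7143-.5+[220,125]
def run(sn,wn,tcp,sc,wt,wb,th0):
    s,w=load(sn),load(wn);tcp=np.array(tcp)
    P=np.array([[-42,42,8],[-42,-42,8],[42,-42,8],[42,42,8]])/1e3
    def res(p):
        M=Rz@R.from_euler('y',-p[2]).as_matrix();o=tcp+[0,0,.008]+Rz@[p[0],p[3],p[1]]
        a=proj(s,P@M.T+o)-cs2(sc)
        t=proj(w,P[[3,2]]@M.T+o,True)-[c(*x) for x in wt]
        r=[a.ravel(),t.ravel()]
        if wb: r.append((proj(w,(P[[3,2]]-[0,0,.008])@M.T+o,True)[:,1]-c(600,wb)[1]))
        return np.concatenate(r)
    r=least_squares(res,[0,-.03,th0,0],loss='soft_l1')
    print(sn,'plate origin rel grasp mm (station x,z) ',(r.x[:2]*1e3).round(1),'y',(r.x[3]*1e3).round(1),'tilt',np.degrees(r.x[2]).round(1));print(res(r.x).round(1))
    x,z=r.x[:2]*1e3;t=r.x[2];print('grasp in plate frame x,z',-x*np.cos(t)-z*np.sin(t), x*np.sin(t)-z*np.cos(t))
run('s5','w5',[.5501,.1619,.1247],[(95,168),(140,255),(272,215),(237,140)],[(465,163),(731,163)],None,0)
run('s6','w6',[.5529,.1626,.1189],[(103,185),(150,275),(280,210),(245,143)],[(457,180),(740,180)],168,.3)
E
python3 fit6.py | grep -v '^ *b\|^w'
```

```text
s5 plate origin rel grasp mm (station x,z)  [ -1.1 -31.3] y -0.9 tilt 2.4
[-1.2 -0.3 -1.4  0.5  0.6  0.6 -1.9 -1.8  0.  -0.3  0.1 -0.1]
grasp in plate frame x,z 2.383176615390875 31.197210661637367
s6 plate origin rel grasp mm (station x,z)  [ -0.1 -29.5] y -1.1 tilt 17.4
[-1.2  0.1 -1.8  0.3 -0.9 -0.  -3.4 -3.8  0.1 -0.   0.1  0.1 -0.4 -0.3]
grasp in plate frame x,z 8.931798536926173 28.06437560924765
```

Call:
{"method": "carry_out", "body": {
  "moves": [0.014,0,0.03,0,5,0.014,0,0.03,0,5,0.014,0,0.03,0,5,0.014,0,0.03,0,5,0,0,0,0,5,0,0,0,0,5,0,0,0,0,5,0,0,0,0,5,0,0,0,0,5,0,0,0,0,5],
  "squeeze": 5
}}

```text
time: 19.87
tool_pos: [0.5542, 0.163, 0.1155]
eef_rot: [3.117, 0.385, -0.004]
force: [-6.2, -1.3, 3.4]
finger_gap: 0.13
gripper_force: 7.7
```

```bash
python3 tgt.py 6 25
```

```text
target [0.5568 0.1629 0.1136]
t 19.87 pos [0.5542 0.163  0.1155] yaw 14.09 zax [-0.003 -0.001 -1.   ] F [-6.2 -1.3  3.4] gap 12.3 gf 7.7 q [ 0.17  0.35  1.65 -0.    1.14  1.49]
total units in tool axes [0.085 0.022 0.065]
turn units 0.014
after turn units [0.085 0.022 0.066]
now u,y,s mm [ 4.54  0.66 27.87] F seat frame [-3.   0.3  8.4] torque [-0.27  1.06 -0.  ]
```

```bash
cat > prof.py <<'E'
import sys
from h import *
from scipy.signal import find_peaks
from rig import grab_frame
nm=sys.argv[1]
if len(sys.argv)>2:
    for k in('wrist','side'): pickle.dump(grab_frame(k),open(k[0]+nm+'.pkl','wb'))
w=load('w'+nm)
g=cv2.cvtColor(w['frame'],cv2.COLOR_RGB2GRAY).astype(float)
for lo,hi in((205,215),(235,240),(262,268),(285,295),(310,316)):
    p=g[120:215,lo:hi].mean(1);d=np.diff(p);k,_=find_peaks(abs(d),height=4);print('cols',lo,hi,[(int(a)+120.5,int(d[a])) for a in k])
for r in(170,176,180,184,188,195,205):
    p=g[r-1:r+2,150:370].mean(0);d=np.diff(p);k,_=find_peaks(abs(d),height=9);k=[a for a in k if a<50 or a>140];print('row',r,[(int(a)+150.5,int(d[a])) for a in k])
E
for i in 4 5 6;do echo == $i;python3 prof.py $i;done; echo == 7; python3 prof.py 7 x
```

```text
== 4
cols 205 215 [(130.5, -13), (132.5, 25), (149.5, -6), (153.5, -14), (171.5, 40), (177.5, -24)]
cols 235 240 [(131.5, 17), (143.5, -21), (146.5, 17), (155.5, 31), (160.5, -22), (168.5, -11), (170.5, 37), (178.5, -29)]
cols 262 268 [(131.5, 16), (143.5, -17), (146.5, 17), (155.5, 29), (159.5, -30), (165.5, -31), (170.5, 43), (187.5, -28), (202.5, 14), (205.5, -24)]
cols 285 295 [(121.5, -39), (131.5, 17), (155.5, 33), (160.5, -23), (168.5, -12), (171.5, 39), (176.5, -27)]
cols 310 316 [(147.5, -10), (153.5, -4), (168.5, -28), (171.5, 45), (176.5, -37)]
row 170 [(311.5, 9), (322.5, 20), (340.5, -31), (354.5, -21)]
row 176 [(193.5, 43), (292.5, -18), (296.5, 14), (301.5, 11), (305.5, -29), (310.5, 11), (321.5, -23), (324.5, 24), (339.5, -28), (354.5, -17)]
row 180 [(193.5, 41), (323.5, 29), (339.5, -10), (342.5, -10), (346.5, 9), (349.5, -11), (351.5, 13), (353.5, -37)]
row 184 [(194.5, 28), (198.5, 10), (323.5, 38), (358.5, -27)]
row 188 [(323.5, 38), (364.5, -25)]
row 195 [(194.5, 9), (323.5, 36)]
row 205 [(170.5, 13), (182.5, -15), (322.5, 44)]
== 5
cols 205 215 [(130.5, -24), (1
[... 2403 characters left out ...]
180.5, 22), (191.5, -26), (208.5, 20), (211.5, -21)]
cols 285 295 [(140.5, -38), (155.5, 18), (165.5, -18), (170.5, 6), (174.5, 6), (180.5, 21), (183.5, -4), (187.5, -12), (191.5, -4)]
cols 310 316 [(149.5, -31), (155.5, 17), (174.5, 6), (180.5, 18), (183.5, -27)]
row 170 [(309.5, -22), (312.5, 32), (323.5, 24), (356.5, -28)]
row 176 [(189.5, 12), (324.5, 9), (328.5, 26), (355.5, -22)]
row 180 [(188.5, 20), (301.5, -11), (329.5, 20), (355.5, -32)]
row 184 [(188.5, 11), (191.5, 22), (293.5, -25), (301.5, -11), (325.5, 9), (329.5, 23), (355.5, -25)]
row 188 [(291.5, -16), (329.5, 36), (355.5, -28)]
row 195 [(190.5, 9), (327.5, 33), (354.5, -32)]
row 205 [(326.5, 32), (358.5, -10), (361.5, 18)]
```

```bash
cat > th.py <<'E'
from h import *
Rz=R.from_euler('z',.2446).as_matrix()
def pred(w,tcp,th,x0,h):
    e=np.array([[42-x0,42,8-h],[42-x0,-42,8-h],[42-x0,42,-h],[42-x0,-42,-h]])/1e3
    q=proj(w,e@R.from_euler('y',-th).as_matrix().T@Rz.T+np.array(tcp)+[0,0,.008],True)
    return np.array([q[:2,1].mean(),q[2:,1].mean()-q[:2,1].mean(),q[1,0]-q[0,0]])
def solve(nm,tcp,top,thick,wid):
    w=load(nm);o=np.array([top,thick,wid])
    r=least_squares(lambda p:(pred(w,tcp,*p)-o)*[1,1,.7],[.3,0,31],x_scale=[.1,5,5])
    print(nm,'free: tilt %.1f x0 %.1f h %.1f'%(np.degrees(r.x[0]),*r.x[1:]))
    for h in(28,31):
        r=least_squares(lambda p:(pred(w,tcp,*p,h)-o)*[1,1,.7],[.3,0],x_scale=[.1,5]);print('  h',h,'tilt %.1f x0 %.1f'%(np.degrees(r.x[0]),r.x[1]),(pred(w,tcp,*r.x,h)-o).round(1))
if __name__=='__main__':
    solve('w4',[.5412,.1581,.1669],171,-2.5,130.5)
    solve('w5',[.5501,.1619,.1247],172,-2.7,134)
    solve('w6',[.5529,.1626,.1189],178.7,-5.2,141)
    solve('w7',[.5542,.163,.1155],180.7,-6.7,141.5)
E
python3 th.py
```

```text
w4 free: tilt 1.7 x0 2.8 h 34.3
  h 28 tilt -4.8 x0 -0.1 [0.1 1.3 1.2]
  h 31 tilt -1.8 x0 1.2 [0.1 0.7 0.6]
w5 free: tilt 2.0 x0 2.5 h 29.5
  h 28 tilt 0.4 x0 1.9 [0.  0.3 0.3]
  h 31 tilt 3.5 x0 3.2 [-0.  -0.3 -0.3]
w6 free: tilt 11.8 x0 6.8 h 25.6
  h 28 tilt 14.7 x0 8.0 [-0.1 -0.6 -0.5]
  h 31 tilt 18.6 x0 9.8 [-0.2 -1.3 -1.2]
w7 free: tilt 18.7 x0 9.9 h 28.5
  h 28 tilt 18.1 x0 9.6 [0.  0.1 0.1]
  h 31 tilt 22.2 x0 11.5 [-0.1 -0.6 -0.6]
```

Call:
{"method": "carry_out", "body": {
  "moves": [0,0,0,0,5,0,0,0,0,5,0,0,0,0,5,0,0,0,0,5,0,0,0,0,5,0,0,0,0,5,0,0,0,0,5,0,0,0,0,5,0,0,0,0,5,0,0,0,0,5],
  "squeeze": 3
}}

```text
time: 20.8
tool_pos: [0.5541, 0.163, 0.1155]
eef_rot: [3.117, 0.385, -0.004]
force: [-6.2, -1.5, 3.2]
finger_gap: 0.125
gripper_force: 5.8
```

```bash
python3 tgt.py 6 25; python3 prof.py 8 x | egrep '235|262|row 1(76|84)'
```

```text
target [0.5568 0.1629 0.1136]
t 20.8 pos [0.5541 0.163  0.1155] yaw 14.09 zax [-0.003 -0.001 -1.   ] F [-6.2 -1.5  3.2] gap 11.7 gf 5.8 q [ 0.17  0.35  1.65 -0.    1.14  1.49]
total units in tool axes [0.085 0.022 0.065]
turn units 0.015
after turn units [0.085 0.022 0.065]
now u,y,s mm [ 4.53  0.67 27.87] F seat frame [-3.2  0.   8.3] torque [-0.33  1.06 -0.04]
cols 235 240 [(135.5, -24), (139.5, -10), (155.5, 17), (165.5, -20), (170.5, 6), (173.5, 6), (180.5, 21), (183.5, -25)]
cols 262 268 [(135.5, -27), (139.5, -11), (155.5, 16), (165.5, -20), (170.5, 6), (173.5, 6), (180.5, 22), (191.5, -26), (208.5, 20), (211.5, -21)]
row 176 [(189.5, 12), (328.5, 24), (355.5, -22)]
row 184 [(187.5, 11), (191.5, 22), (293.5, -25), (301.5, -10), (315.5, -9), (329.5, 22), (355.5, -25)]
```

```bash
cat > seatfit.py <<'E'
from h import *
from scipy.ndimage import map_coordinates,gaussian_filter
from scipy.optimize import minimize
Rz=R.from_euler('z',.2446).as_matrix();w4=load('w4')
G={k:gaussian_filter(cv2.cvtColor(f['frame'],cv2.COLOR_RGB2GRAY).astype(float),.5) for k,f in(('T',T),('S',S))}
t=np.linspace(-.9,.9,40)*28
Qd=[np.c_[t,0*t+28,0*t],np.c_[t,0*t-28,0*t],np.c_[0*t+28,t,0*t],np.c_[0*t-28,t,0*t]]
an=np.linspace(0,2*np.pi,60)
def score(p,det=False):
    M=Rz@R.from_euler('y',-p[3]).as_matrix();tot=[]
    for k,f in(('T',T),('S',S)):
        for i,e in enumerate(Qd):
            d=np.zeros(3);d[1 if i<2 else 0]=1.5*(1 if i%2==0 else -1)
            v=[map_coordinates(G[k],proj(f,((e+s*d)/1e3)@M.T+p[:3])[:,::-1].T,order=1).mean() for s in(1,-1)]
            tot.append(v[1]-v[0])
    return tot if det else -np.clip(tot,-20,45).sum()
best=[]
for deg in range(15,34,2):
    r=min((minimize(lambda q:score([*(q/1e3),np.radians(deg)]),np.array([562.3,165,96.4])+o,method='Nelder-Mead',options=dict(initial_simplex=np.array([562.3,165,96.4])+o+np.array([[0,0,0],[2,0,0],[0,2,0],[0,0,3]]))) for o in([0,0,0],[2,-1,2],[-2,-1,-2])),key=lambda r:r.fun)
    print(deg,r.x.round(1),round(r.fun,1),np.round(score([*(r.x/1e3),np.radians(deg)],True),0))
E
python3 seatfit.py
```

```text
15 [562.1 164.7 100.4] -184.9 [42. 28. 21. 12. 11. 23. 22. 25.]
17 [562.  164.7 100.3] -189.4 [43. 28. 21. 13. 12. 25. 22. 26.]
19 [562.  164.7 100.4] -193.5 [43. 28. 21. 13. 13. 26. 22. 26.]
21 [561.9 164.7 100.3] -196.6 [43. 29. 21. 14. 13. 27. 22. 27.]
23 [561.9 164.7 100.3] -198.4 [43. 29. 21. 15. 13. 28. 22. 27.]
25 [561.9 164.7 100.4] -198.6 [43. 29. 21. 15. 13. 27. 22. 28.]
27 [561.9 164.7 100.4] -197.1 [43. 29. 21. 15. 12. 27. 22. 28.]
29 [561.8 164.7 100.5] -193.6 [43. 29. 20. 15. 12. 25. 21. 28.]
31 [561.8 164.7 100.4] -188.4 [43. 29. 18. 14. 10. 24. 21. 28.]
33 [561.7 164.6 100.5] -181.4 [43. 29. 16. 14.  9. 22. 21. 27.]
```

```bash
sed -i 's/-.4418/-.4241/; s/\[.5619,.1642,.0964\]/[.5619,.1647,.1004]/' tgt.py; python3 tgt.py 6 25 | tail -1
python3 - <<'E'
from th import *
w=load('w8');tcp=[.5541,.163,.1155]
for th in(16,19,22,24.3,27):
    r=least_squares(lambda p:pred(w,tcp,np.radians(th),p[0],28.6)[0]-180.7,[8]);print(th,'x0',r.x.round(1),pred(w,tcp,np.radians(th),r.x[0],28.6).round(1))
# same for level reference
for n,tc,h in(('w4',[.5412,.1581,.1669],31),('w5',[.5501,.1619,.1247],31)):
  for x0 in(0,2): print(n,x0,pred(load(n),tc,0,x0,h).round(1))
E
```

```text
now u,y,s mm [ 2.27  0.2  24.36] F seat frame [-2.5 -0.6  8.7] torque [-0.34  1.06 -0.06]
16 x0 [9.7] [180.7  -6.1 140.1]
19 x0 [9.9] [180.7  -6.8 141.6]
22 x0 [9.8] [180.7  -7.4 143.2]
24.3 x0 [9.7] [180.7  -7.9 144.5]
27 x0 [9.5] [180.7  -8.5 146.1]
w4 0 [168.5  -2.1 132.2]
w4 2 [171.5  -2.2 131.9]
w5 0 [168.4  -2.1 132.3]
w5 2 [171.5  -2.2 132. ]
```

Call:
{"method": "carry_out", "body": {
  "moves": [0,0,0,0,5,0,0,0,0,5,0,0,0,0,5,-0.03,0,-0.06,0,5,-0.05,0,-0.11,0,5,-0.06,0,-0.13,0,5,-0.04,0,-0.09,0,5,0,0,0,0,5,0,0,0,0,5,0,0,0,0,5],
  "squeeze": 25
}}

```text
time: 21.73
tool_pos: [0.5507, 0.1621, 0.1273]
eef_rot: [-3.118, -0.385, -0.001]
force: [0.5, 1.1, -2.7]
finger_gap: 0.132
gripper_force: 28.3
```

```bash
python3 tgt.py 9 28.6; python3 prof.py 9 x
python3 - <<'E'
from h import *
w=load('w9');g=cv2.cvtColor(w['frame'],cv2.COLOR_RGB2GRAY).astype(float)
print(g[145:190,236:242].mean(1).round().astype(int).tolist())
E
```

```text
target [0.5584 0.1638 0.1222]
t 21.73 pos [0.5507 0.1621 0.1273] yaw 14.08 zax [ 0.001  0.    -1.   ] F [ 0.5  1.1 -2.7] gap 12.4 gf 28.3 q [ 0.16  0.34  1.65 -0.    1.16  1.49]
total units in tool axes [0.264 0.005 0.17 ]
turn units 0.013
after turn units [0.264 0.005 0.17 ]
now u,y,s mm [ 3.88  0.14 36.51] F seat frame [ 0.8  0.9 -0.2] torque [-0.02  0.06  0.02]
cols 205 215 [(131.5, -27), (143.5, -9), (148.5, 20), (160.5, -12), (174.5, 21), (180.5, 22), (183.5, -11), (191.5, -12)]
cols 235 240 [(131.5, -29), (135.5, -9), (148.5, 18), (163.5, -18), (166.5, 7), (173.5, 7), (180.5, 23), (185.5, -25)]
cols 262 268 [(131.5, -28), (135.5, -10), (148.5, 18), (163.5, -19), (166.5, 10), (173.5, 7), (180.5, 23), (191.5, -26), (208.5, 25), (211.5, -21)]
cols 285 295 [(135.5, -41), (148.5, 17), (163.5, -17), (166.5, 9), (174.5, 6), (180.5, 22), (185.5, -12), (191.5, -7)]
cols 310 316 [(145.5, -34), (148.5, 26), (174.5, -9), (180.5, 19), (183.5, -26)]
row 170 [(196.5, -13), (199.5, 17), (300.5, -10), (303.5, 10), (306.5, -19), (309.5, 34), (319.5, -28), (321.5, 49), (352.5, -23)]
row 176 [(189.5, 14), (328.5, 27), (351.5, -37), (367.5, -25)]
row 180 [(188.5, 19), (329.5, 21), (352.5, -30), (367.5, -19)]
row 184 [(188.5, 28), (295.5, -23), (302.5, 11), (306.5, -20), (320.5, -16), (329.5, 24), (351.5, -29), (366.5, -19)]
row 188 [(188.5, 9), (195.5, 21), (329.5, 37), (351.5, -34), (366.5, -19)]
row 195 [(327.5, 35), (350.5, -27), (365.5, -19)]
row 205 [(325.5, 39)]
[86, 86, 87, 95, 113, 125, 126, 125, 124, 125, 125, 125, 126, 126, 126, 125, 124, 120, 104, 82, 74, 78, 84, 89, 91, 92, 92, 92, 94, 102, 108, 110, 110, 112, 115, 125, 148, 164, 160, 148, 135, 115, 100, 96, 96]
```

```bash
cat > pfit.py <<'E'
from h import *
from scipy.ndimage import map_coordinates,gaussian_filter
from scipy.optimize import minimize
import sys
Rz=R.from_euler('z',.2446).as_matrix();t=np.linspace(-.95,.95,60)*42
def fit(n,tcp,degs):
    fs=[(load('s'+n),False),(load('w'+n),True)];G=[gaussian_filter(f['frame'].astype(float),(.6,.6,0)) for f,_ in fs]
    # edges: (pts, outward dir) top face: +y,-y,-x (side cam); bottom -y, bottom -x (visible lower rim from side cam)
    E={'t+y':(np.c_[t,0*t+42,0*t+8],[0,1,0]),'t-x':(np.c_[0*t-42,t,0*t+8],[-1,0,0]),'b-y':(np.c_[t,0*t-42,0*t],[0,0,-1]),'t+x':(np.c_[0*t+42,t,0*t+8],[1,0,0]),'b+x':(np.c_[0*t+42,t,0*t],[0,0,-1]),'t-y':(np.c_[t,0*t-42,0*t+8],[0,-1,0])}
    use=[(0,k) for k in('t+y','t-x','b-y','t-y')]+[(1,k) for k in('t+x','b+x')]+[(1,'t+y'),(1,'t-y')]
    def score(q,th,det=False):
        M=Rz@R.from_euler('y',-th).as_matrix();o=np.array(tcp)+[0,0,.008]-M@np.array([q[0],q[2],q[1]])/1e3
        s=[]
        for c,k in use:
            f,fi=fs[c];P,d=E[k];a=1.5 if c==0 else .7;d=np.array(d)*a
            if c==1 and k[1:]!='+x': P=P[P[:,0]>15]
            v=[np.stack([map_coordinates(G[c][:,:,ch],proj(f,((P+sg*d)/1e3)@M.T+o,fi)[:,::-1].T,order=1) for ch in range(3)]) for sg in(1,-1)]
            s.append(np.abs(v[1]-v[0]).sum(0).clip(0,90).mean())
        return s if det else -sum(s)
    for deg in degs:
        r=min((minimize(score,x,args=(np.radians(deg),),method='Nelder-Mead',options=dict(initial_simplex=np.array(x)+np.array([[0,0,0],[2,0,0],[0,2,0],[0,0,1]]))) for x in([2,29,0],[8,29,.5],[10,31,0],[6,27,0])),key=lambda r:r.fun)
        print(n,deg,r.x.round(1),round(r.fun,1),np.round(score(r.x,np.radians(deg),True)))
fit('4',[.5412,.1581,.1669],[-6,-3,0,3,6])
fit('9',[.5507,.1621,.1273],[12,15,18,20,22,24,26,29])
E
python3 pfit.py
```

```text
4 -6 [ 3.2 29.4  1. ] -359.2 [31. 82. 34. 25. 48.  4. 48. 87.]
4 -3 [ 1.8 29.7  1.1] -449.3 [35. 90. 34. 33. 90. 29. 51. 88.]
4 0 [ 2.7 30.2  1.1] -462.8 [36. 90. 30. 41. 90. 38. 50. 87.]
4 3 [ 3.5 30.3  0.8] -429.5 [29. 89. 29. 40. 90. 26. 40. 87.]
4 6 [ 4.2 32.   0.9] -393.8 [14. 84. 23. 30. 90. 20. 46. 87.]
9 12 [ 7.2 24.4  1.1] -335.7 [17. 67. 12. 11. 85. 24. 33. 88.]
9 15 [ 7.8 25.6  1.3] -361.8 [18. 73. 21. 13. 85. 27. 36. 89.]
9 18 [ 8.3 26.3  1.3] -376.9 [18. 82. 21. 16. 85. 29. 37. 90.]
9 20 [ 9.1 27.1  1.4] -382.2 [19. 84. 17. 19. 84. 31. 38. 90.]
9 22 [ 9.7 27.9  1.4] -386.9 [19. 88. 12. 27. 82. 30. 39. 90.]
9 24 [10.2 28.7  1.4] -384.2 [19. 89.  8. 31. 82. 26. 40. 90.]
9 26 [10.7 29.5  1.3] -380.3 [24. 89.  8. 28. 81. 21. 40. 90.]
9 29 [11.2 30.3  1.3] -358.2 [24. 86.  8. 20. 81. 10. 40. 89.]
```

Call:
{"method": "carry_out", "body": {
  "moves": [0.06,-0.01,-0.03,0,5,0.07,-0.01,-0.03,0,5,0.04,0,-0.015,0,5,0.028,0,0.06,0,5,0.028,0,0.06,0,5,0.028,0,0.06,0,5,0.028,0,0.06,0,5,0.02,0,0.045,0,5,0,0,0,0,5,0,0,0,0,5],
  "squeeze": 8
}}

```text
time: 22.67
tool_pos: [0.5585, 0.1646, 0.1213]
eef_rot: [3.118, 0.385, -0.001]
force: [-2.1, -0.6, 1.7]
finger_gap: 0.129
gripper_force: 10.1
```

```bash
python3 tgt.py 9.3 22.6
```

```text
target [0.5611 0.1645 0.1168]
t 22.67 pos [0.5585 0.1646 0.1213] yaw 14.09 zax [-0. -0. -1.] F [-2.1 -0.6  1.7] gap 12.1 gf 10.1 q [ 0.17  0.35  1.64 -0.    1.15  1.49]
total units in tool axes [0.082 0.025 0.151]
turn units 0.014
after turn units [0.082 0.025 0.151]
now u,y,s mm [ 8.93  0.75 27.73] F seat frame [-0.1 -0.1  5.1] torque [-0.08  0.41  0.  ]
```

Call:
{"method": "carry_out", "body": {
  "moves": [0.018,0,0.04,0,5,0.018,0,0.04,0,5,0.018,0,0.04,0,5,0.018,0,0.04,0,5,0,0,0,0,5,0,0,0,0,5,0,0,0,0,5,0,0,0,0,5,0,0,0,0,5,0,0,0,0,5],
  "squeeze": 4
}}

```text
time: 23.5
tool_pos: [0.5605, 0.1652, 0.1168]
eef_rot: [3.118, 0.385, -0.001]
force: [-3.6, -0.6, 5.9]
finger_gap: 0.13
gripper_force: 6.1
```

```bash
python3 tgt.py 9.3 22.6; python3 prof.py 10 x | egrep '235|285'; sed -i '/^fit(/d' pfit.py
python3 - <<'E'
from pfit import *
from rig import observe
fit('10',observe()['tool_pos'],[18,20,22,24,26,28])
E
```

```text
target [0.5611 0.1645 0.1168]
t 23.5 pos [0.5605 0.1652 0.1168] yaw 14.09 zax [-0.001 -0.    -1.   ] F [-3.6 -0.6  5.9] gap 12.2 gf 6.1 q [ 0.17  0.36  1.64 -0.    1.14  1.49]
total units in tool axes [ 0.013  0.026 -0.001]
turn units 0.014
after turn units [ 0.013  0.026 -0.001]
now u,y,s mm [ 8.94  0.77 22.72] F seat frame [0.3 0.3 9.5] torque [-0.18  0.77 -0.02]
cols 235 240 [(143.5, -27), (150.5, -9), (164.5, 6), (166.5, -14), (174.5, 14), (180.5, 22), (183.5, -28)]
cols 285 295 [(149.5, -48), (164.5, 7), (167.5, -13), (174.5, 13), (180.5, 21), (185.5, -13), (192.5, -6)]
10 18 [ 8.5 26.2  1.3] -384.9 [21. 83. 18. 16. 81. 42. 36. 89.]
10 20 [ 9.1 27.   1.4] -396.6 [22. 86. 15. 22. 81. 43. 37. 89.]
10 22 [ 9.7 27.7  1.4] -398.4 [23. 88. 12. 27. 78. 43. 38. 89.]
10 24 [10.2 28.5  1.3] -388.4 [22. 89. 10. 28. 77. 35. 38. 89.]
10 26 [10.5 29.   1.4] -374.8 [22. 88.  9. 25. 76. 27. 39. 88.]
10 28 [12.1 29.5  1.3] -363.3 [22. 86.  8. 22. 45. 56. 35. 90.]
```

Call:
{"method": "carry_out", "body": {
  "moves": [0,0,0,0,5,0,0,0,0,5,0,0,0,0,5,0,0,0,0,5,0.002,0,0.005,0,5,0,0,0,0,5,0,0,0,0,5,0,0,0,0,5,0,0,0,0,5,0,0,0,0,5],
  "squeeze": 20
}}

```text
time: 24.43
tool_pos: [0.5606, 0.1652, 0.1167]
eef_rot: [3.118, 0.385, -0.001]
force: [-3.4, -1.1, 7.4]
finger_gap: 0.124
gripper_force: 23.2
```

```bash
python3 tgt.py 9.3 22.6|tail -1
python3 - <<'E'
from rig import *
import numpy as np
from scipy.spatial.transform import Rotation as R
Q=R.from_euler('z',.2446).as_matrix()@R.from_euler('y',-.4241).as_matrix();F=[];Tq=[]
for i in range(8):
    grab_frame('top');o=observe();F.append(Q.T@(o['force']+[0,0,2.9]));Tq.append(o['ft_torque'])
print(np.mean(F,0).round(2),np.mean(Tq,0).round(3),o['time'],o['gripper_force'],o['tool_pos'])
E
```

```text
now u,y,s mm [ 8.92  0.75 22.58] F seat frame [ 1.  -0.2 10.9] torque [-0.19  0.75  0.05]
[ 1.000e-02 -1.400e-01  1.005e+01] [-0.201  0.746 -0.03 ] 24.8333 23.23077294160612 [0.56060934 0.16512363 0.11666768]
```

The normal force averages 10.05 N with no sideways component. That puts the seat about half-way down, with the grip holding at about 23 N.

```bash
python3 -c "from rig import job_done;print(job_done())"
```

```text
the job is handed in; nothing more can be done
None
```

The job is handed in at about 25 s of the 54 s allowed: the valve is home in the socket and released. The plate is still gripped and pressed on the sloped seat with about 10 N, which is about half-way down. Flushness and centring are estimated from forces and image fits: the plate reads about 22° against the seat's 24°, and its centre is within about 2 mm.

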